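Hold a freshly engraved glass seal in the inspection light

ROBOT

A 6-joint arm with a two-finger parallel gripper is mounted at the origin on the work surface. World frame = base frame: x ahead of the robot, y to its left, z up, the work surface at z = 0. Lengths are in mm, angles in rad, forces in N, time in s.
With the tool pointing down it reaches from about 375 to 925 mm from the base axis. Payload 5.7 kg.
Tool frame: the origin (TCP) lies midway between the tips of the shut fingers; the grasp point (between the pads) lies 19 mm behind it; z points along the fingers, x is the direction in which the jaws open and shut, and the axes are right-handed (so a half turn about z gives the same grasp; the last joint's range is limited). The gripper opens to 88 mm and grips with 3 to 60 N. Pads are 20 mm wide; open, the fingers measure 115 mm over their backs; the gripper's body (75 mm by 178 mm) begins 61 mm behind the grasp point.
Start: joints at [-1.332, 0.359, 1.51, -0, 1.272, -0.115], TCP at [207.862, -562.81, 222.623] pointing down, gripper open.
Joint ranges: [-2.97, 2.97], [-1.01, 2.36], [0.21, 2.38], [-0.96, 4.11], [0.2, 2.71], [-2.98, 2.98]. Speed limits (rad/s): [2.39, 2.39, 3.14, 3.14, 3.14, 3.14].

INTERFACE

Orientations are given as a unit quaternion [x, y, z, w].
In Python, from bench import r gives the robot as it stands. The module is installed in compiled form; this text tells all that it offers.
- The arm moves only by the tool step_arm, never from a script. Its arguments are lists of equal length, an entry for each row: "grip": the opening, from 0 (shut) to 1 (fully open); "xyz": the shift along the tool's x, y, z in mm, a list of three; "angular": the turn, a rotation vector about the tool's x, y, z in rad, a list of three. In form: {"grip": [grip, ...], "xyz": [[x, y, z], ...], "angular": [[ax, ay, az], ...]}. A call has 1 to 12 rows; each row shifts and turns the pose as measured when the row begins, along the tool's axes as they then stand; what a row does not reach is not made up. A row lasts 1/8 s, in which the tool goes at most 62.5 mm and 10.7 degrees, less where a joint would pass 70% of its speed; a pose out of reach is approached as far as the arm can. A call is refused whole if a number of a shift passes 62.5 or a number of a turn 0.188, either way. A call with a gripper value outside its range is refused whole. The fingers move at their own pace and stop on an object; "squeeze" is the grip in N (left out, the last holds). Time passes only in rows, so rows that do not move let the fingers close. It gives the time, the measured TCP pose, the force and the opening at its end, in the units of the state.
- r.observe(): the state, without advancing time (a new reading comes with each control period).
- r.get_image(name): name is "scene" or "top"; returns a dict with "pixels" (384x512x3 uint8, red, green, blue), "depth" (384x512 float32, mm along the optical axis (not along the pixel's ray), 0 where there is no reading), "mtx" (3x3 intrinsics, pixels), "xyz" and "attitude" of the camera in the world. Camera axes: x right, y up, looking along -z (the intrinsics and any distortion apply to the point x, -y, -z); pixel columns grow to the right and rows downward; lengths in mm; the calibration is good to about 2 mm. A picture is of the moment at which its call begins.
- r.job_done(): hands the job in, once; it reports no verdict.
The state is a dict: "t": time; "q": joint angles; "joint_velocities": joint speeds; "joint_efforts": joint torques, N m; "tcp_pos": TCP position; "eef_rot": TCP orientation; "contact_force": force on the tool from outside, world axes, zero at the start; "wrist_torque": the same for the moment, N m; "width": finger opening in mm.
Only numpy, scipy, OpenCV 4.12 (cv2) and the standard library are available. Lean on these libraries where they do the work, as an engineer would, in place of code of your own. Each camera call takes 0.05 s, during which the arm holds its last target. There are 200 camera calls.

TASK

A glass seal is clamped in the wooden engraving bed. Turn the bed's bar knob anticlockwise through most of its quarter turn to draw the sliding jaw back, then lift the seal out by its two narrow frosted faces only, never putting a finger on the clear polished glass, and hold it upright in the inspection lamp's beam, about midway between lamp and white card, with the beam square through the middle of the polished faces. Finish while still holding it there, still and clear of everything, with the lamp and the other things on the table left as they were.

Things in the scene. Friction and masses are not known exactly. Their poses are not given: they have to be found in the camera images.
- seal_center (a point): centre of the glass seal, an upright clear block 28 mm (x) by 18 mm (y) by 70 mm tall (z, up), about 90 g; 53 mm above the table at first. Its two narrow faces, 18 mm wide, 28 mm apart at +x and -x, are white and frosted: grip these. The broad faces at +y and -y are clear and polished. The jaws clasp the frosted faces over the lowest 20 mm only; the upper 50 mm stand free
- seal: the same seal as a body; origin under the centre of its foot, axes as for seal_center
- seal_glass: the clear glass of that seal (polished faces at +y and -y, top and foot), which fingers must not touch; same origin and axes as seal
- bed: wooden engraving bed, fixed: base 200 mm long (x -135 to +65), 64 mm wide, 18 mm high, with two cork-faced jaws 50 mm wide, tops 38 mm above the table. Origin on the table under the seal's seat, z up. The fixed jaw is at +x; the sliding jaw at -x (its back 54 mm from the seat); the knob's upright axis is 80 mm from the seat at -x
- seat (a point): the middle of the bed's seat, on the base's top 18 mm above the table, where the seal's foot stands; axes as for the bed
- knob_grip (a point): the middle of the bar grip of the clamp knob, on its upright axis, 64 mm above the table. The bar is dark wood, 42 mm long (along this x), 12 mm thick (this y), 24 mm high (52 to 76 mm above the table); when locked it points along the bed
- knob (a joint): angle of the clamp knob in rad: 0 is locked, grows anticlockwise seen from above, stop at 1.5. A spiral cam under the knob draws the sliding jaw back 3 mm per rad. About 0.08 N m to turn; stays where it is left
- bench: inspection bench, fixed: aluminium base 130 x 370 mm, 14 mm high (x -55 to +75, y -185 to +185), origin on the table, z up. A lamp on a steel post at the -y end shines level along +y on to an upright white card 170 mm wide at y = +125 mm, top 228 mm above the table. The post (x = +52, y = -145 mm) is 266 mm tall
- beam_mid (a point): point on the axis of the lamp's beam half-way between the lamp's snout (109 mm off at -y) and the card (110 mm off at +y). Its y is the beam's direction, z is up. The beam is about 12 mm across, the lamp barrel 47 mm. The lamp's height on its post differs from day to day (beam 125 to 175 mm above the table); leave it as it is
- stone_tall: a stone seal blank 22 x 22 x 66 mm standing beside the engraving bed; leave it alone. Origin under its foot
- stone_short: a stone seal blank 30 x 30 x 49 mm standing near the lamp bench; leave it alone. Origin under its foot
- paste_pot: a round lidded porcelain pot, 66 mm across, 40 mm tall, beside the engraving bed; leave it alone. Origin under its foot
- paperweight: a steel bar paperweight 22 x 140 x 12 mm with a 10 mm button on top, lying near the robot; leave it alone. Origin at the middle of its underside
- ink_stick: a black ink stick 80 x 22 x 10 mm lying flat at the far side; leave it alone. Origin at the middle of its underside
- dropper: a small porcelain water dropper 54 mm across, 32 mm tall at the far side; leave it alone. Origin under its foot
- graver: a steel engraving knife 140 mm long, 10 mm wide, lying flat at the far side; leave it alone. Origin at the middle of its underside
Not all that is in view belongs to the job. Of the things that look like the bed, the largest one is meant.

How it is judged:
By the outcome, as a careful person would: the job done as asked, in the order asked, and still so for the second after the job is handed in, while the arm keeps its last pose, push and grip.
It also fails if it takes over 58 s, if anything falls off the work surface, if the arm or the gripper's body presses on something with over 40 N, if the wrist force passes 120 N, or if a joint passes its speed limit or range.

## Working session

There is one attempt and no reset: what is moved stays moved. The work goes in short steps, Python scripts to look and compute and a tool call to move; the robot and the scene stay as the last step left them, time stands still between calls to the robot, and variables do not carry over. Pictures are saved under pics/ and viewed, on a budget of 10 in all, crops included, one or two more only if the job needs it, and the job is handed in when it is done.

Besides the shell and the picture viewer there is one more tool, called after "Call:" as a command line: name --argument value ..., lists and objects as JSON in quotes. step_arm: Moves the arm, as the interface text tells. Its arguments: {"type":"object","properties":{"grip":{"type":"array"},"xyz":{"type":"array"},"angular":{"type":"array"},"squeeze":{"type":"number"}},"required":["grip","xyz","angular"]}

```bash
mkdir -p pics; cat > h.py <<'E'
import numpy as np, cv2
from scipy.spatial.transform import Rotation as R
from bench import r
def cam(n):
    d=r.get_image(n); np.savez(f'{n}.npz',**{k:np.array(v) for k,v in d.items()}); return d
def att(d):
    a=np.array(d['attitude'],float); return a if a.shape==(3,3) else R.from_quat(a).as_matrix()
def cloud(d):
    K=np.array(d['mtx']); z=np.array(d['depth']); v,u=np.mgrid[:z.shape[0],:z.shape[1]]
    p=np.stack([(u-K[0,2])/K[0,0]*z,-(v-K[1,2])/K[1,1]*z,-z],-1)
    P=p@att(d).T+np.array(d['xyz']); P[z<=0]=np.nan; return P
def ray(d,uv,h):
    K=np.array(d['mtx']); u,v=np.asarray(uv,float).T
    p=np.stack([(u-K[0,2])/K[0,0],-(v-K[1,2])/K[1,1],-np.ones_like(u)],-1)@att(d).T
    o=np.array(d['xyz']); return o+p*((h-o[2])/p[:,2])[:,None]
E
python3 - <<'E'
from h import *
print(r.observe())
for n in('scene','top'):
    d=cam(n); print({k:np.array(v).round(3).tolist() for k,v in d.items() if k not in('pixels','depth')},[k for k in d])
    cv2.imwrite(f'pics/{n}0.png',cv2.resize(d['pixels'][...,::-1],(800,600)))
E
```

```text
{'t': 0.0, 'q': array([-1.33209878e+00,  3.59495215e-01,  1.51140640e+00, -5.38500216e-05,
        1.27249838e+00, -1.15085974e-01]), 'joint_velocities': array([ 0.00022567, -0.00097053,  0.00219311,  0.00141517, -0.00097716,
        0.00066776]), 'joint_efforts': array([ 3.37692363e-04, -5.15366077e+01, -2.70729768e+01,  6.71152398e-02,
        3.50324297e-02, -1.49255570e-04]), 'tcp_pos': array([ 207.69000692, -562.18263542,  221.82533004]), 'eef_rot': array([ 8.20506939e-01, -5.71635851e-01, -6.94273751e-04, -5.79020807e-04]), 'contact_force': array([0.4225775 , 0.66386383, 0.89706412]), 'wrist_torque': array([ 0.01862664, -0.01169508,  0.02046938]), 'width': 88.12963942909927}
{'mtx': [[380.8, 0.0, 254.102], [0.0, 380.8, 184.672], [0.0, 0.0, 1.0]], 'xyz': [1099.375, -340.379, 645.67], 'attitude': [0.367, 0.204, 0.452, 0.787]} ['pixels', 'depth', 'mtx', 'xyz', 'attitude']
{'mtx': [[423.86, 0.0, 254.692], [0.0, 423.86, 189.912], [0.0, 0.0, 1.0]], 'xyz': [365.502, 8.443, 1124.095], 'attitude': [-0.054, 0.064, 0.706, -0.704]} ['pixels', 'depth', 'mtx', 'xyz', 'attitude']
```

View pics/scene0.png

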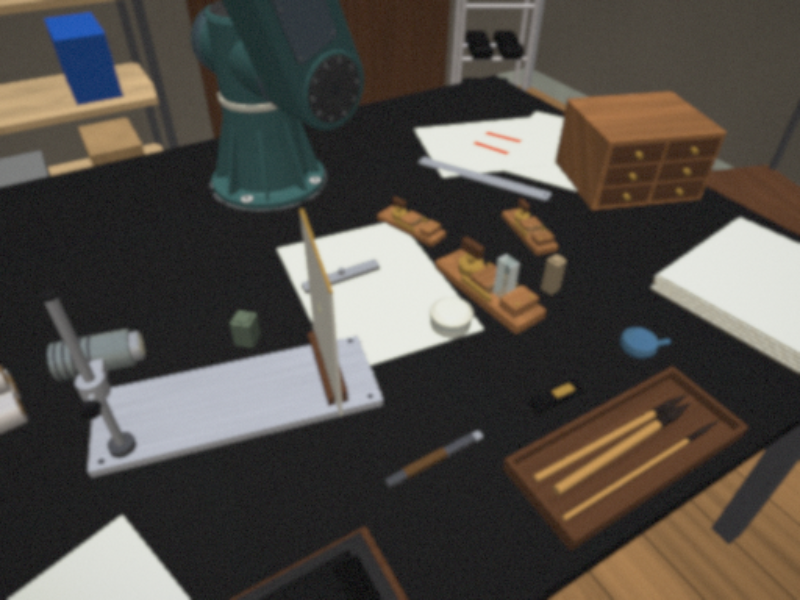

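View pics/top0.png

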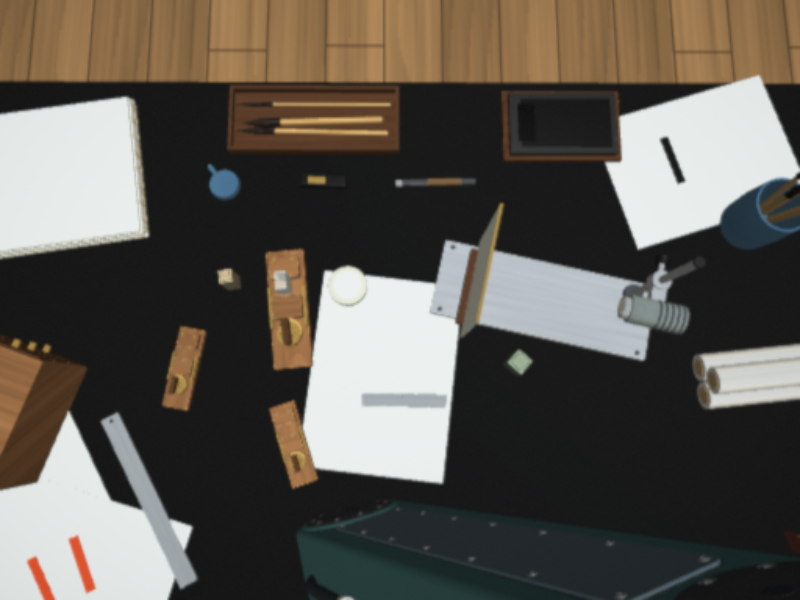

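The scene view shows the large bed with the seal at about (505,275) and its knob at (472,248), and the bench running from the lamp at (100,355) to the card at (320,310). The top view shows the bed at (288,310), seal (283,282), knob (290,330), card (485,270) and lamp (655,310). Next I'll measure these.

```bash
cat > m.py <<'E'
from h import *
t=dict(np.load('top.npz')); s=dict(np.load('scene.npz'))
def rect(uv,d,h):
    P=ray(d,uv,h)[:,:2].astype(np.float32); (c,wh,a)=cv2.minAreaRect(P); b=cv2.boxPoints((c,wh,a)); 
    e=[b[1]-b[0],b[2]-b[1]]; e=max(e,key=np.linalg.norm); return np.round(c,1),np.round(wh,1),round(np.degrees(np.arctan2(e[1],e[0])),2)
def big(m):
    n,l,st,_=cv2.connectedComponentsWithStats(m.astype(np.uint8)); i=1+np.argmax(st[1:,4]); v,u=np.nonzero(l==i); return np.c_[u,v]
PT=cloud(t); PS=cloud(s)
for name,P,d in(('top',PT,t),('scene',PS,s)):
    hsv=cv2.cvtColor(d['pixels'],cv2.COLOR_RGB2HSV); z=P[...,2]
    print(name,'table z',np.nanmedian(z[(hsv[...,2]<40)&(P[...,0]>400)]))
    # bed region
    B=(P[...,0]>480)&(P[...,0]<760)&(P[...,1]>160)&(P[...,1]<290)
    wood=(hsv[...,0]<20)&(hsv[...,1]>90)&(hsv[...,2]>50)
    for lo,hi in((10,26),(30,45),(48,62),(62,82),(82,95)):
        m=B&(z>lo)&(z<hi)
        if m.sum()>5: print(lo,hi,m.sum(),'mean',np.nanmean(P[m],0).round(1),'min',np.nanmin(P[m],0).round(1),'max',np.nanmax(P[m],0).round(1))
    N=(P[...,0]>400)&(P[...,0]<800)&(P[...,1]<60)&(P[...,1]>-420)
    m=N&(z>8)&(z<20); uv=big(m); print('bench base',rect(uv,d,14),len(uv))
    for lo,hi in((25,80),(80,120),(120,160),(160,200),(200,240),(240,290)):
        m=N&(z>lo)&(z<hi)
        if m.sum()>5: 
            uv=big(m); Q=P[uv[:,1],uv[:,0]]; print(lo,hi,len(uv),Q.mean(0).round(1),Q.min(0).round(1),Q.max(0).round(1))
uv=None
hsv=cv2.cvtColor(t['pixels'],cv2.COLOR_RGB2HSV)
m=np.zeros(hsv.shape[:2],bool); m[150:245,160:208]=1
m&=(hsv[...,1]>90)&(hsv[...,2]>50); print('bed rect@18',rect(big(m),t,18))
crop=t['pixels'][150:245,160:215]; c2=s['pixels'][145:215,275:365]
a=cv2.resize(crop,None,fx=6,fy=6,interpolation=2); b=cv2.resize(c2,None,fx=5,fy=5,interpolation=2)
im=np.zeros((600,800,3),np.uint8); im[:570,:330]=a[:570]; im[:350,340:790]=b[:,:450]; cv2.imwrite('pics/bed.png',im[...,::-1])
E
python3 m.py
```

```text
top table z 1.293199407075349
10 26 340 mean [605.9 209.8  19.4] min [481.7 160.3  10. ] max [759.4 290.   25.9]
30 45 624 mean [567.2 190.   38.2] min [480.1 160.1  30. ] max [758.8 289.7  44.8]
48 62 58 mean [551.  220.4  55.6] min [481.1 164.4  49.1] max [592.  287.7  61.8]
62 82 145 mean [539.9 216.9  71. ] min [480.6 166.2  62.1] max [590.2 286.1  82. ]
82 95 91 mean [566.1 181.   88.6] min [485.1 171.3  82.1] max [582.8 191.2  93.3]
bench base (array([ 539.3, -293.8]), array([284.5, 130.9]), np.float32(77.11)) 4527
25 80 362 [ 566.4 -123.7   42.3] [ 483.3 -147.8   25.6] [ 650.  -102.6   79.5]
80 120 97 [ 561.  -127.6  100.2] [ 483.5 -146.9   80.2] [ 646.4 -110.2  119.5]
120 160 949 [ 520.9 -386.9  144.1] [ 477.3 -419.9  120.6] [ 597.2 -341.2  158.9]
160 200 124 [ 561.2 -127.7  179.9] [ 483.4 -148.2  160.1] [ 650.4 -110.3  199.7]
200 240 254 [ 564.4 -129.7  223.5] [ 482.4 -151.5  200.7] [ 649.4 -110.5  232.7]
240 290 71 [ 556.1 -403.7  260.9] [ 549.6 -411.5  242.4] [ 563.2 -398.1  271. ]
scene table z 0.21550195884310597
10 26 399 mean [634.3 214.5  18.8] min [484.1 160.   10. ]
[... 300 characters left out ...]
  87.2] min [551.1 172.1  82.1] max [581.3 192.5  90.7]
bench base (array([ 552.6, -247.5]), array([353. , 137.8]), np.float32(77.25)) 7314
25 80 524 [ 579.6 -136.9   41.3] [ 480.7 -156.6   25. ] [ 647.7 -113.3   79.5]
80 120 193 [ 581.9 -136.1  100.3] [ 478.4 -151.1   80.4] [ 648.6 -112.5  120. ]
120 160 1345 [ 537.4 -387.1  140.2] [ 483.4 -420.   120.1] [ 596.4 -341.3  159.9]
160 200 245 [ 582.1 -136.3  180.2] [ 479.5 -151.6  160.1] [ 647.9 -112.9  199.9]
200 240 318 [ 577.1 -134.5  219.7] [ 480.3 -151.5  200.2] [ 647.7 -109.9  230.2]
240 290 170 [ 557.5 -405.   256.9] [ 546.4 -412.3  240.2] [ 562.8 -397.8  266.9]
bed rect@18 (array([532. , 177.9]), array([205. ,  69.6]), np.float32(5.61))
```

View pics/bed.png

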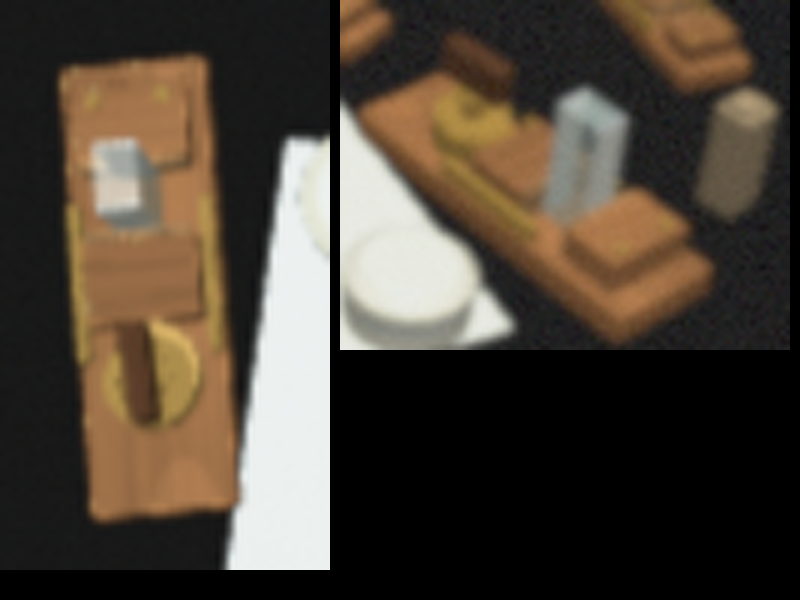

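The bed outline and the seal's depth points agree: the seat is at about (566.7,181) and the bed points along +5.6°. The bench's +y is at 77.2°. The knob bar, beam axis and beam height are still to be measured.

```bash
cat > m2.py <<'E'
from h import *
t=dict(np.load('top.npz')); s=dict(np.load('scene.npz'))
PT=cloud(t); PS=cloud(s)
O=np.array([538.,-251.]);a=np.radians(-12.8);ex=np.array([np.cos(a),np.sin(a)]);ey=np.array([-ex[1],ex[0]])
for n,P,d in(('top',PT,t),('scene',PS,s)):
    hsv=cv2.cvtColor(d['pixels'],cv2.COLOR_RGB2HSV)
    Q=np.dstack([(P[...,:2]-O)@ex,(P[...,:2]-O)@ey,P[...,2]])
    for y in range(-200,-80,10):
        m=(abs(Q[...,1]-y)<5)&(Q[...,2]>85)&(Q[...,2]<235)&(abs(Q[...,0])<(45 if n=='top' else 38))
        if m.sum()>4: q=Q[m]; print(n,y,m.sum(),'x',np.percentile(q[:,0],[2,98]).round(1),'z max',np.percentile(q[:,2],[2,98]).round(1), 'xtop',q[q[:,2]>np.percentile(q[:,2],85),0].mean().round(1))
    m=(Q[...,1]>100)&(Q[...,1]<150)&(Q[...,2]>50)&(Q[...,2]<240)&(abs(Q[...,0])<110);q=Q[m]
    print('card',np.percentile(q,[1,50,99],axis=0).round(1).tolist(),'slope',np.polyfit(q[:,0],q[:,1],1).round(3))
    m=(abs(P[...,0]-488)<35)&(abs(P[...,1]-174)<30)&(P[...,2]>66)&(P[...,2]<84)
    v,u=np.nonzero(m); pts=ray(d,np.c_[u,v],76)[:,:2]; 
    print('bar',m.sum(),cv2.minAreaRect(pts.astype(np.float32)),P[m].mean(0).round(1),np.degrees(np.linalg.svd(pts-pts.mean(0))[2][0]@[[1,0],[0,1]]) if 0 else np.linalg.svd(pts-pts.mean(0))[2][0])
    for (cx,cy,lo,hi,nm) in((567,181,82,95,'seal'),):
        m=(abs(P[...,0]-cx)<25)&(abs(P[...,1]-cy)<20)&(P[...,2]>lo)&(P[...,2]<hi);v,u=np.nonzero(m)
        pts=ray(d,np.c_[u,v],88)[:,:2];print(nm,m.sum(),cv2.minAreaRect(pts.astype(np.float32)))
a=cv2.resize(s['pixels'][185:310,15:255],(800,417),interpolation=2)
cv2.imwrite('pics/bench.png',a[...,::-1])
E
python3 m2.py
```

```text
top -190 43 x [-21.4  18.8] z max [134.6 154. ] xtop -0.5
top -180 82 x [-21.4  20.3] z max [131.  155.6] xtop -0.6
top -170 90 x [-21.9  21.6] z max [132.1 154.8] xtop 2.1
top -160 92 x [-20.6  39.4] z max [133.7 155.6] xtop 0.8
top -150 125 x [-20.8  43.4] z max [131.2 154.5] xtop 1.1
top -140 134 x [-19.9  43.7] z max [123.6 154.6] xtop -1.3
top -130 85 x [-20.2  40.1] z max [132.  154.5] xtop -1.1
top -120 76 x [-20.2  19.9] z max [133.  154.9] xtop 1.5
top -110 97 x [-19.8  21.5] z max [130.6 154.4] xtop -0.1
top -100 100 x [-15.1  16.2] z max [116.9 149.3] xtop 2.8
card [[-83.9, 121.3, 53.3], [-2.6, 125.4, 175.4], [84.4, 125.9, 231.9]] slope [1.0000e-03 1.2492e+02]
bar 90 ((488.4198913574219, 172.73426818847656), (41.37337875366211, 13.076642036437988), 7.7092437744140625) [488.4 172.8  75.9] [-0.98963148 -0.14362985]
seal 89 ((567.6854858398438, 181.41798400878906), (29.32530975341797, 18.556793212890625), 7.567427635192871)
scene -190 82 x [-9.6 21.1] z max [120.4 151.8] xtop 0.6
scene -180 160 x [-12.2  22.1] z max [115.3 153.1] xtop -0.4
scene -170 110 x [-1.6 21.5] z max [118.8 151.9] xtop 3.3
scene -160 17 x [-19.6  14.1] z max [133.  153.2] xtop -2.6
scene -150 101 x [-13.7  27.9] z max [137.8 153. ] xtop 1.3
scene -140 160 x [-10.4  36.2] z max [123.5 151.8] xtop -0.1
scene -130 142 x [-12.7  20.6] z max [117.6 151.9] xtop -1.0
scene -120 144 x [-12.5  20.4] z max [116.9 151.9] xtop -0.5
scene -110 156 x [-13.9  20.9] z max [116.2 152.1] xtop 0.3
scene -100 135 x [-14.8  16.1] z max [116.3 146.5] xtop -0.5
card [[-85.3, 120.9, 52.7], [21.8, 121.5, 161.4], [84.2, 125.2, 229.0]] slope [5.00000e-03 1.21791e+02]
bar 82 ((491.6163330078125, 169.29283142089844), (46.601436614990234, 20.168670654296875), 7.770315647125244) [488.9 172.   73.2] [0.9979473 0.0640405]
seal 84 ((568.2286987304688, 179.8333740234375), (34.9542121887207, 23.612009048461914), 2.1629621982574463)
```

View pics/bench.png

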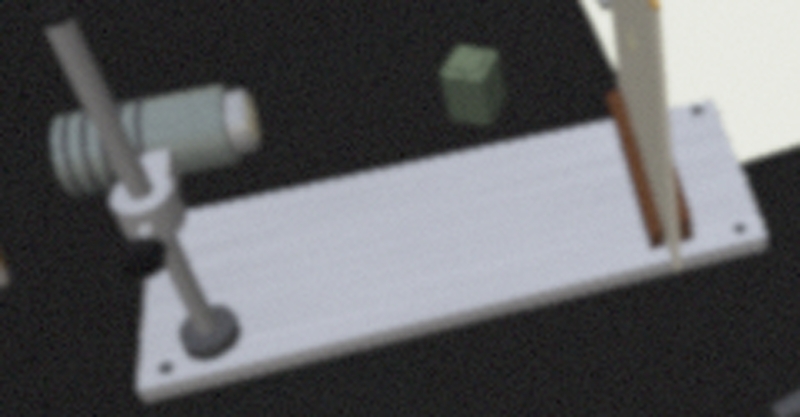

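```bash
cat > m3.py <<'E'
from h import *
from scipy.optimize import least_squares
t=dict(np.load('top.npz')); s=dict(np.load('scene.npz'))
O=np.array([538.,-251.]);a=np.radians(-12.8);ex=np.array([np.cos(a),np.sin(a)]);ey=np.array([-ex[1],ex[0]])
for n,d in(('top',t),('scene',s)):
    P=cloud(d);Q=np.dstack([(P[...,:2]-O)@ex,(P[...,:2]-O)@ey,P[...,2]])
    m=(abs(Q[...,0])<60)&(Q[...,1]>-60)&(Q[...,1]<90)&(abs(Q[...,2]-14)<8); print(n,'base z',np.median(Q[m][:,2]))
    for lo,hi in((-128,-108),(-195,-165)):
        m=(Q[...,1]>lo)&(Q[...,1]<hi)&(Q[...,2]>105)&(Q[...,2]<170)&(abs(Q[...,0])<26);q=Q[m]
        for r0 in (None,):
            f=least_squares(lambda p:np.hypot(q[:,0]-p[0],q[:,2]-p[1])-p[2],[0,130,22],loss='soft_l1');print(lo,hi,f.x.round(2),len(q))
    m=(Q[...,1]>-130)&(Q[...,1]<-60)&(Q[...,2]>110)&(Q[...,2]<160)&(abs(Q[...,0])<12);print('snout end',np.percentile(Q[m][:,1],[95,99,100]).round(1))
    # bench long edges -> yaw, x offset
    m=(abs(Q[...,2]-14)<5)&(Q[...,1]>-90)&(Q[...,1]<95)&(abs(Q[...,0]-10)<80);q=Q[m]
    E=[[ (lambda k:(np.percentile(k,1),np.percentile(k,99)))(q[abs(q[:,1]-y)<6][:,0]) for y in range(-84,90,12)]];print(np.round(E[0],1).tolist())
h=cv2.cvtColor(t['pixels'],cv2.COLOR_RGB2HSV);m=(h[...,1]>90)&(h[...,2]>50)
L=[];Rr=[]
for v in range(166,230,2):
    u=np.nonzero(m[v,160:205])[0]+160; L.append((u.min(),v));Rr.append((u.max(),v))
for e in(L,Rr):
    p=ray(t,e,18);c=np.polyfit(p[:,0],p[:,1],1);w=abs(np.polyval(c,p[:,0])-p[:,1])<2.;c=np.polyfit(p[w,0],p[w,1],1);print('edge',np.degrees(np.arctan(c[0])),np.polyval(c,567),w.sum())
E
python3 m3.py
```

```text
top base z 15.05033831781293
-128 -108 [  0.89 131.54  21.24] 157
-195 -165 [  1.08 131.04  22.41] 215
snout end [-95.7 -95.3 -94.9]
[[-53.2, 74.9], [-52.9, 73.6], [-52.1, 73.4], [-53.4, 74.7], [-52.9, 73.9], [-52.2, 74.9], [-53.2, 74.1], [-52.9, 75.1], [-52.7, 74.2], [-52.6, 74.8], [-52.8, 75.1], [-52.1, 74.4], [-53.2, 74.6], [-51.6, 74.5], [-52.8, 75.4]]
scene base z 13.874162817051513
-128 -108 [ -1.89 129.59  21.66] 285
-195 -165 [ -1.88 129.4   22.3 ] 352
snout end [-96.1 -95.9 -95.5]
[[-54.7, 73.8], [-53.8, 73.5], [-54.0, 73.5], [-53.7, 73.8], [-53.7, 73.5], [-55.4, 73.1], [-54.2, 74.2], [-54.6, 73.9], [-54.3, 73.4], [-54.4, 73.5], [-54.0, 73.9], [-53.5, 73.3], [-54.1, 73.8], [-53.3, 73.3], [-54.1, 73.9]]
edge 5.436999930322309 213.8214692538814 31
edge 5.724548544592453 147.6723411686493 30
```

Beam: x≈0 in the bench frame, height about 130 mm, which puts beam_mid at about (541,-237,130). The knob axis is at about (488,173). All of this fits the given sizes, so I'll start moving.

Call:
step_arm --grip '[1,1,1,1,1,1,1,1,1,1,1,1]' --xyz '[[-37,-32,-6],[-37,-32,-6],[-37,-32,-6],[-37,-32,-6],[-37,-32,-6],[-37,-32,0],[-37,-32,0],[-37,-32,0],[-37,-32,0],[-37,-32,0],[-37,-32,0],[-37,-32,0]]' --angular '[[0,0,0],[0,0,0],[0,0,0],[0,0,0],[0,0,0],[0,0,0],[0,0,0],[0,0,0],[0,0,0],[0,0,0],[0,0,0],[0,0,0]]'

```text
t: 1.6
tcp_pos: [418.2, 2.1, 251.5]
eef_rot: [0.818, -0.575, -0.001, -0.002]
contact_force: [0.7, 0.8, -0.1]
width: 87.6
```

```bash
cat > go.py <<'E'
import sys
from h import *
# usage: x y z yawdeg -> remaining shift in present tool axes, turn (rotvec, tool)
x,y,z,w=map(float,sys.argv[1:5]); o=r.observe(); T=R.from_quat(o['eef_rot']); w=np.radians(w)
G=R.from_matrix(np.array([[np.cos(w),np.sin(w),0],[np.sin(w),-np.cos(w),0],[0,0,-1]]))
print('t',round(o['t'],2),'tcp',o['tcp_pos'].round(1),'yaw',np.degrees(np.arctan2(*T.as_matrix()[[1,0],0])).round(2),'F',o['contact_force'].round(1),'width',round(o['width'],1),'q',o['q'].round(2))
print('shift',T.inv().apply(np.array([x,y,z])-o['tcp_pos']).round(1),'turn',(T.inv()*G).as_rotvec().round(3),'shift in goal axes',G.inv().apply(np.array([x,y,z])-o['tcp_pos']).round(1))
E
python3 go.py 488 173 150 -84.4
```

```text
t 1.6 tcp [418.2   2.1 251.5] yaw -70.17 F [ 0.7  0.8 -0.1] width 87.6 q [-0.16  0.06  1.83  0.    1.25  1.06]
shift [-136.7 -123.5  102.2] turn [-0.001  0.004  0.248] shift in goal axes [-163.3  -86.1  101.5]
```

Call:
step_arm --grip '[0.6,0.6,0.6,0.6,0.6,0.6,0.6]' --xyz '[[-34,-31,20],[-34,-31,20],[-34,-31,20],[-34,-31,20],[0,0,10],[0,0,10],[0,0,0]]' --angular '[[0,0,0],[0,0,0],[0,0,0],[0,0,0],[0,0,0.125],[0,0,0.125],[0,0,0]]'

```text
t: 2.48
tcp_pos: [490.5, 182.5, 147.7]
eef_rot: [0.741, -0.672, -0.001, -0.001]
contact_force: [-0.5, -0.5, -1.3]
width: 52.7
```

```bash
python3 go.py 488 173 56 -84.4; python3 - <<'E'
from h import *
d=cam('scene');cv2.imwrite('pics/a.png',cv2.resize(d['pixels'][100:230,230:400],(784,600),interpolation=2)[...,::-1])
E
```

```text
t 2.48 tcp [490.5 182.5 147.7] yaw -84.45 F [-0.5 -0.5 -1.3] width 52.7 q [0.22 0.33 1.76 0.   1.04 1.69]
shift [ 9.6  3.3 91.7] turn [ 0.     0.003 -0.001] shift in goal axes [ 9.3  3.4 91.7]
```

View pics/a.png

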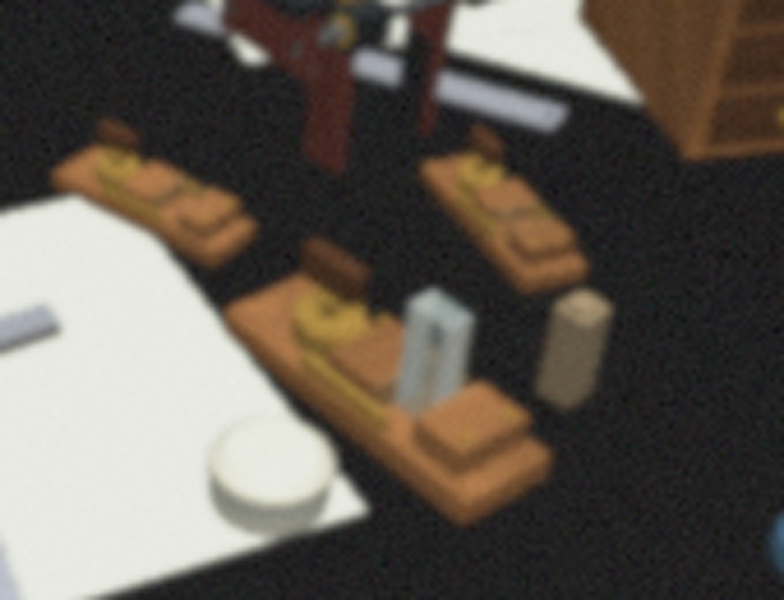

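The open fingers (tips at (325,165) and (430,130)) straddle the knob bar (335,265) from above. Descending and gripping it.

Call:
step_arm --grip '[0.6,0.6,0.6,0.6,0.6,0.6]' --xyz '[[9,3,15],[0,0,20],[0,0,20],[0,0,20],[0,0,16],[0,0,0]]' --angular '[[0,0,0],[0,0,0],[0,0,0],[0,0,0],[0,0,0],[0,0,0]]'

```text
t: 3.28
tcp_pos: [492.1, 172.3, 58.9]
eef_rot: [0.745, -0.667, 0.001, -0.004]
contact_force: [0.7, -0.7, 0.5]
width: 52.8
```

Call:
step_arm --grip '[0,0,0,0,0,0]' --xyz '[[0,0,0],[0,0,0],[0,0,0],[0,0,0],[0,0,0],[0,0,0]]' --angular '[[0,0,0],[0,0,0],[0,0,0],[0,0,0],[0,0,0],[0,0,0]]' --squeeze 20

```text
t: 4.03
tcp_pos: [494.1, 174.0, 61.6]
eef_rot: [0.746, -0.666, 0.002, -0.007]
contact_force: [0.3, -1.6, -1.7]
width: 11.7
```

```bash
python3 go.py 488 173 56 -84.4
```

```text
t 4.03 tcp [494.1 174.   61.6] yaw -83.57 F [ 0.3 -1.6 -1.7] width 11.7 q [0.2  0.45 1.85 0.01 0.82 1.66]
shift [0.3 6.3 5.6] turn [-0.013  0.007  0.014] shift in goal axes [0.4 6.2 5.6]
```

Call:
step_arm --grip '[0.25,0.25,0.25,0,0,0]' --xyz '[[0,0,0],[0,6,5],[0,0,0],[0,1,1],[0,1,1],[0,0,0]]' --angular '[[0,0,0],[-0.013,0.007,0.014],[0,0,0],[0,0,0],[0,0,0],[0,0,0]]'

```text
t: 4.78
tcp_pos: [486.3, 173.1, 54.9]
eef_rot: [0.741, -0.672, 0.0, 0.0]
contact_force: [-0.2, -0.0, -2.2]
width: 11.5
```

```bash
python3 go.py 488 173 56 -84.4
```

```text
t 4.78 tcp [486.3 173.1  54.9] yaw -84.4 F [-0.2 -0.  -2.2] width 11.5 q [ 0.21  0.46  1.86 -0.    0.82  1.68]
shift [ 0.3 -1.7 -1.1] turn [-0.    -0.001 -0.   ] shift in goal axes [ 0.3 -1.7 -1.1]
```

Gripped on the axis. Turning anticlockwise (tool -z), first half, then checking.

Call:
step_arm --grip '[0,0,0,0]' --xyz '[[0,-1,0],[0,0,0],[0,0,0],[0,0,0]]' --angular '[[0,0,-0.17],[0,0,-0.17],[0,0,-0.17],[0,0,-0.17]]'

```text
t: 5.28
tcp_pos: [486.1, 173.4, 54.9]
eef_rot: [0.926, -0.377, -0.001, 0.0]
contact_force: [-0.4, -0.4, 0.4]
width: 11.8
```

```bash
python3 go.py 488 173 56 -4
```

```text
t 5.28 tcp [486.1 173.4  54.9] yaw -44.35 F [-0.4 -0.4  0.4] width 11.8 q [0.21 0.46 1.86 0.   0.82 0.98]
shift [ 1.7 -1.  -1.1] turn [ 0.001  0.002 -0.704] shift in goal axes [ 2.   0.3 -1.1]
```

Call:
step_arm --grip '[0,0,0,0,0]' --xyz '[[0,0,0],[0,0,0],[0,0,0],[0,0,0],[0,0,0]]' --angular '[[0,0,-0.18],[0,0,-0.18],[0,0,-0.18],[0,0,-0.18],[0,0,0]]'

```text
t: 5.9
tcp_pos: [485.7, 173.6, 54.9]
eef_rot: [1.0, -0.016, -0.001, -0.0]
contact_force: [0.4, 0.8, 1.3]
width: 12.2
```

```bash
python3 go.py 488 173 56 -3
```

```text
t 5.9 tcp [485.7 173.6  54.9] yaw -1.85 F [0.4 0.8 1.3] width 12.2 q [0.21 0.46 1.86 0.   0.82 0.24]
shift [ 2.3  0.6 -1.1] turn [-0.     0.002  0.02 ] shift in goal axes [ 2.3  0.5 -1.1]
```

Turned 1.44 rad. Opening a little and rising straight up.

Call:
step_arm --grip '[0.35,0.35,0.35,0.35,0.35,0.35,0.35,0.35]' --xyz '[[0,0,0],[0,0,0],[0,0,-20],[0,0,-25],[0,0,-25],[0,0,-25],[0,0,-15],[0,0,0]]' --angular '[[0,0,0],[0,0,0],[0,0,0],[0,0,0],[0,0,0],[0,0,0],[0,0,0],[0,0,0]]'

```text
t: 6.9
tcp_pos: [485.0, 173.0, 166.9]
eef_rot: [1.0, -0.024, -0.002, 0.0]
contact_force: [-0.5, -0.9, 0.4]
width: 31.0
```

```bash
python3 go.py 567.2 180.8 150 5.6; python3 - <<'E'
from h import *
d=cam('scene');cv2.imwrite('pics/b.png',cv2.resize(d['pixels'][100:230,230:400],(784,600),interpolation=2)[...,::-1])
P=cloud(d);m=(abs(P[...,0]-567)<25)&(abs(P[...,1]-181)<20)&(P[...,2]>60)&(P[...,2]<95);print(P[m].mean(0),m.sum())
E
```

```text
t 6.9 tcp [485.  173.  166.9] yaw -2.72 F [-0.5 -0.9  0.4] width 31.0 q [0.21 0.3  1.76 0.   1.09 0.26]
shift [ 81.8 -11.7  16.5] turn [ 0.     0.005 -0.145] shift in goal axes [82.6  0.2 16.9]
[568.78463718 178.78377753  78.55925942] 179
```

View pics/b.png

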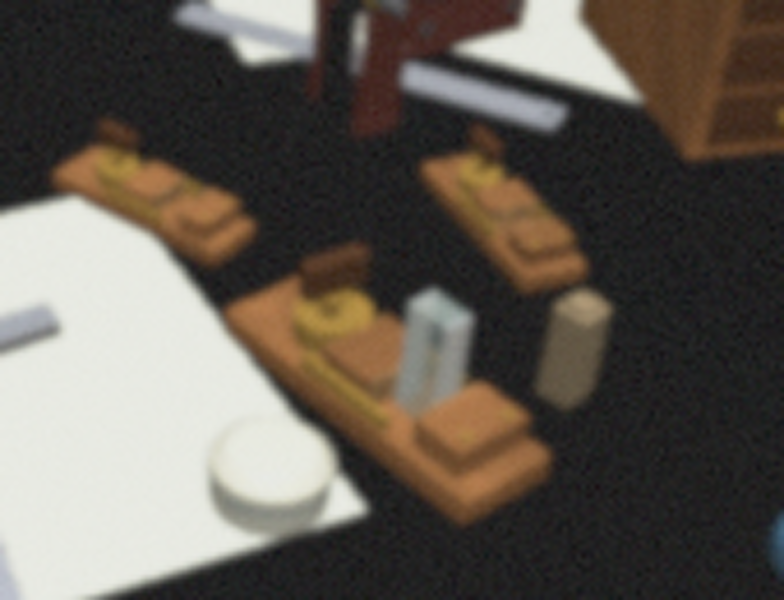

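The bar now lies across the bed (335,270) and the sliding jaw is back. The seal still stands at (435,345). Moving above it.

Call:
step_arm --grip '[0.7,0.7,0.7,0.7,0.7]' --xyz '[[28,-4,0],[28,-4,0],[27,-3,0],[0,0,5],[0,0,5]]' --angular '[[0,0,0],[0,0,0],[0,0,0],[0,0,-0.145],[0,0,0]]'

```text
t: 7.58
tcp_pos: [566.2, 179.2, 148.5]
eef_rot: [0.999, 0.049, -0.008, 0.001]
contact_force: [-0.1, 0.7, -0.7]
width: 61.5
```

```bash
python3 go.py 567.2 180.8 50 5.6
```

```text
t 7.58 tcp [566.2 179.2 148.5] yaw 5.63 F [-0.1  0.7 -0.7] width 61.5 q [0.19 0.43 1.59 0.   1.13 0.09]
shift [ 2.8 -1.7 98.4] turn [0.001 0.016 0.   ] shift in goal axes [ 1.2 -1.5 98.5]
```

Call:
step_arm --grip '[0.7,0.7,0.7,0.7,0.7]' --xyz '[[1,-1,16],[0,0,16],[0,0,12],[0,0,0],[0,0,0]]' --angular '[[0,0.016,0],[0,0,0],[0,0,0],[0,0,0],[0,0,0]]'

```text
t: 8.2
tcp_pos: [564.4, 179.7, 99.6]
eef_rot: [0.999, 0.045, -0.003, 0.001]
contact_force: [-0.0, -0.2, -0.2]
width: 61.2
```

```bash
python3 go.py 567.2 180.8 50 5.6
```

```text
t 8.2 tcp [564.4 179.7  99.6] yaw 5.13 F [-0.  -0.2 -0.2] width 61.2 q [ 0.19  0.48  1.65 -0.    1.01  0.1 ]
shift [ 3.1 -0.9 49.5] turn [ 0.002  0.006 -0.008] shift in goal axes [ 2.9 -0.8 49.6]
```

Call:
step_arm --grip '[0.7,0.7,0.7,0.7,0.7]' --xyz '[[3,-1,10],[0,0,14],[0,0,14],[0,0,9],[0,0,0]]' --angular '[[0,0.006,-0.008],[0,0,0],[0,0,0],[0,0,0],[0,0,0]]'

```text
t: 8.82
tcp_pos: [568.0, 181.1, 49.7]
eef_rot: [0.999, 0.049, 0.001, 0.001]
contact_force: [-0.0, -0.7, 0.0]
width: 61.6
```

```bash
python3 go.py 567.2 180.8 50 5.6
```

```text
t 8.82 tcp [568.  181.1  49.7] yaw 5.61 F [-0.  -0.7  0. ] width 61.6 q [ 0.19  0.55  1.69 -0.    0.9   0.1 ]
shift [-0.9  0.2 -0.3] turn [ 0.002 -0.002  0.   ] shift in goal axes [-0.9  0.2 -0.3]
```

Aligned within 1 mm. Closing on the frosted faces at 25 N.

Call:
step_arm --grip '[0,0,0,0,0,0]' --xyz '[[0,0,0],[0,0,0],[0,0,0],[0,0,0],[0,0,0],[0,0,0]]' --angular '[[0,0,0],[0,0,0],[0,0,0],[0,0,0],[0,0,0],[0,0,0]]' --squeeze 25

```text
t: 9.57
tcp_pos: [565.2, 180.8, 50.5]
eef_rot: [0.999, 0.049, -0.001, 0.001]
contact_force: [-1.2, 0.5, -0.7]
width: 27.9
```

```bash
python3 go.py 567.2 180.8 50 5.6
```

```text
t 9.57 tcp [565.2 180.8  50.5] yaw 5.6 F [-1.2  0.5 -0.7] width 27.9 q [ 0.19  0.55  1.69 -0.    0.91  0.1 ]
shift [2.  0.2 0.4] turn [0.002 0.003 0.   ] shift in goal axes [2.  0.2 0.5]
```

Call:
step_arm --grip '[0,0,0,0,0,0,0,0,0,0,0,0]' --xyz '[[0,0,-8],[0,0,-12],[0,0,-15],[0,0,-20],[0,0,-25],[0,0,-30],[0,0,-35],[0,0,-35],[0,0,-35],[0,0,-30],[0,0,-20],[0,0,-10]]' --angular '[[0,0,0],[0,0,0],[0,0,0],[0,0,0],[0,0,0],[0,0,0],[0,0,0],[0,0,0],[0,0,0],[0,0,0],[0,0,0],[0,0,0]]'

```text
t: 11.08
tcp_pos: [566.0, 181.3, 347.1]
eef_rot: [0.999, 0.049, 0.005, 0.0]
contact_force: [1.1, 0.4, -0.7]
width: 27.9
```

```bash
python3 go.py 541 -237.4 330 -12.8; python3 - <<'E'
from h import *
d=cam('scene');cv2.imwrite('pics/c.png',cv2.resize(d['pixels'][20:230,200:400],(571,600),interpolation=2)[...,::-1])
E
```

```text
t 11.07 tcp [566.  181.3 347.1] yaw 5.59 F [ 1.1  0.4 -0.7] width 27.9 q [ 0.19  0.26  1.35 -0.    1.52  0.1 ]
shift [-65.9 414.3  16.8] turn [-0.001 -0.01   0.321] shift in goal axes [ 68.4 413.8  17.1]
```

View pics/c.png

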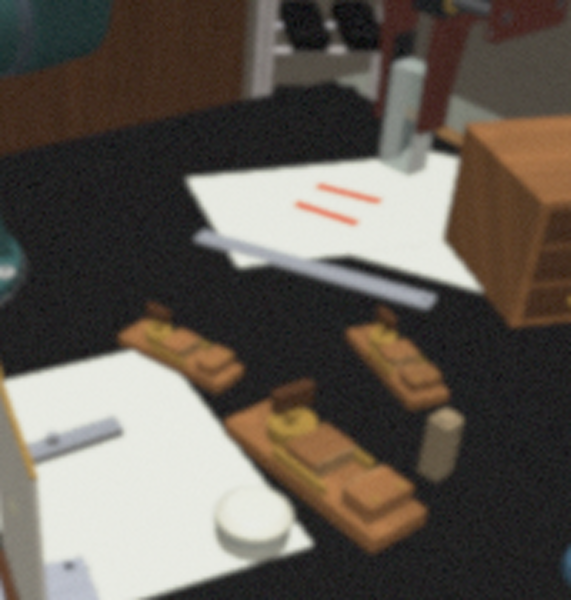

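The seal (405,115) hangs upright between the fingers and the bed is empty. Carrying it high over the card.

Call:
step_arm --grip '[0,0,0,0,0,0,0,0,0,0,0,0]' --xyz '[[-3,20,0],[-6,35,0],[-7,42,0],[-7,45,0],[-7,45,0],[-7,45,0],[-7,45,0],[-7,45,0],[-7,42,0],[-5,30,0],[-3,15,0],[0,0,0]]' --angular '[[0,0,0],[0,0,0],[0,0,0],[0,0,0],[0,0,0],[0,0,0],[0,0,0],[0,0,0],[0,0,0],[0,0,0],[0,0,0],[0,0,0]]'

```text
t: 12.62
tcp_pos: [526.5, -254.9, 335.0]
eef_rot: [0.999, 0.047, -0.006, -0.001]
contact_force: [0.3, 0.7, -1.9]
width: 28.1
```

```bash
python3 go.py 541 -237.4 330 -12.8
```

```text
t 12.62 tcp [ 526.5 -254.9  335. ] yaw 5.38 F [ 0.3  0.7 -1.9] width 28.1 q [-0.57  0.26  1.37 -0.    1.52 -0.66]
shift [ 16.1 -16.1   4.8] turn [-0.002  0.012  0.317] shift in goal axes [ 10.2 -20.3   5. ]
```

Call:
step_arm --grip '[0,0,0,0,0,0,0]' --xyz '[[0,0,0],[0,0,0],[5,-10,10],[5,-10,20],[0,0,20],[0,0,10],[0,0,0]]' --angular '[[0,0.012,0.158],[0,0,0.158],[0,0,0],[0,0,0],[0,0,0],[0,0,0],[0,0,0]]'

```text
t: 13.5
tcp_pos: [541.3, -227.2, 270.3]
eef_rot: [0.994, -0.105, -0.002, -0.004]
contact_force: [-0.1, 1.2, -0.2]
width: 28.4
```

```bash
python3 go.py 541 -237.4 127.5 -12.8
```

```text
t 13.5 tcp [ 541.3 -227.2  270.3] yaw -12.1 F [-0.1  1.2 -0.2] width 28.4 q [-0.52  0.3   1.47  0.01  1.37 -0.31]
shift [  2.4  11.1 142.8] turn [-0.008  0.004  0.012] shift in goal axes [  2.   10.  142.8]
```

Call:
step_arm --grip '[0,0,0,0,0,0,0,0]' --xyz '[[2,9,15],[0,0,20],[0,0,20],[0,0,20],[0,0,20],[0,0,15],[0,0,10],[0,0,0]]' --angular '[[-0.008,0.004,0.012],[0,0,0],[0,0,0],[0,0,0],[0,0,0],[0,0,0],[0,0,0],[0,0,0]]'

```text
t: 14.5
tcp_pos: [546.7, -237.5, 152.5]
eef_rot: [0.994, -0.108, 0.005, 0.002]
contact_force: [-0.5, 0.4, -1.9]
width: 27.8
```

```bash
python3 go.py 541 -237.4 127.5 -12.8
```

```text
t 14.5 tcp [ 546.7 -237.5  152.5] yaw -12.36 F [-0.5  0.4 -1.9] width 27.8 q [-0.53  0.42  1.61  0.    1.1  -0.31]
shift [-5.8  1.  24.9] turn [ 0.003 -0.011  0.008] shift in goal axes [-5.6  1.1 25. ]
```

Call:
step_arm --grip '[0,0,0,0,0]' --xyz '[[-4,1,9],[-1,0,9],[0,0,6],[0,0,0],[0,0,0]]' --angular '[[0.003,-0.011,0.008],[0,0,0],[0,0,0],[0,0,0],[0,0,0]]'

```text
t: 15.12
tcp_pos: [542.3, -238.1, 128.2]
eef_rot: [0.994, -0.112, 0.001, 0.0]
contact_force: [-0.3, -0.5, -1.2]
width: 27.8
```

```bash
python3 go.py 541 -237.4 127.5 -12.8; for i in 1 2 3; do python3 - <<'E'
from h import *
d=cam('scene'); t=cam('top'); o=r.observe(); print(o['tcp_pos'].round(1),o['eef_rot'].round(4))
cv2.imwrite('pics/d.png',cv2.resize(d['pixels'][130:310,15:255],(800,600),interpolation=2)[...,::-1])
E
done
```

```text
t 15.12 tcp [ 542.3 -238.1  128.2] yaw -12.85 F [-0.3 -0.5 -1.2] width 27.8 q [-0.53  0.45  1.63  0.    1.06 -0.31]
shift [-1.4 -0.4  0.7] turn [ 0.    -0.001 -0.001] shift in goal axes [-1.4 -0.4  0.7]
[ 542.3 -238.1  128.3] [ 9.937e-01 -1.119e-01  7.000e-04  2.000e-04]
[ 542.4 -238.1  128.3] [ 9.937e-01 -1.119e-01  7.000e-04  2.000e-04]
[ 542.3 -238.1  128.3] [ 9.937e-01 -1.119e-01  7.000e-04  2.000e-04]
```

View pics/d.png

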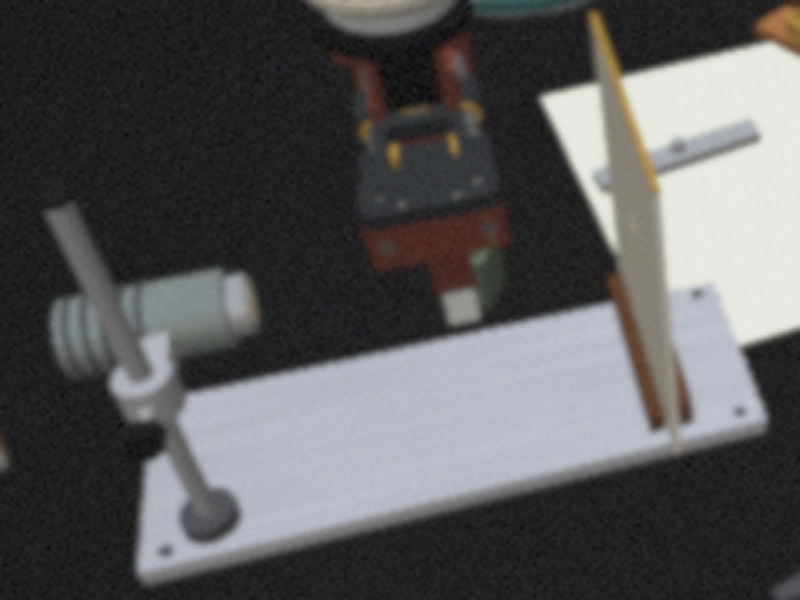

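The seal (460,305) hangs between the snout (245,300) and the card (635,240). I'll check its position against the lamp in the same camera.

```bash
python3 - <<'E'
from h import *
O=np.array([538.2,-251.]);a=np.radians(-12.8);ex=np.array([np.cos(a),np.sin(a)]);ey=np.array([-ex[1],ex[0]])
for n in('scene','top'):
    d=dict(np.load(n+'.npz'));P=cloud(d);Q=np.dstack([(P[...,:2]-O)@ex,(P[...,:2]-O)@ey,P[...,2]])
    m=(abs(Q[...,0])<40)&(abs(Q[...,1]-14)<25)&(Q[...,2]>80)&(Q[...,2]<106);q=Q[m]
    if len(q): print(n,len(q),'x,y,z pct',np.percentile(q,[2,50,98],axis=0).round(1).tolist())
    if n=='scene':
        sub=q[q[:,0]>8]; print('+x face',len(sub),np.percentile(sub,[2,50,98],axis=0).round(1).tolist())
        hsv=d['pixels']; v,u=np.nonzero(m); print('px',u.min(),u.max(),v.min(),v.max())
    m=(Q[...,1]>-128)&(Q[...,1]<-108)&(Q[...,2]>105)&(Q[...,2]<170)&(abs(Q[...,0])<26);print('lamp z98',np.percentile(Q[m][:,2],98).round(1))
# foot edge from white pixels, ray to plane x=+14
d=dict(np.load('scene.npz'));g=d['pixels'].astype(int);
for v in range(205,234):
    print(v,g[v,138:172:2].mean(-1).astype(int).tolist())
E
```

```text
scene 35 x,y,z pct [[9.1, 6.5, 96.0], [14.6, 15.5, 101.2], [16.7, 23.9, 105.6]]
+x face 34 [[12.3, 6.5, 96.0], [14.6, 15.2, 101.4], [16.7, 23.1, 105.6]]
px 149 159 219 226
lamp z98 151.8
lamp z98 154.2
205 [50, 53, 51, 50, 52, 54, 48, 51, 54, 61, 78, 86, 63, 48, 38, 30, 31]
206 [51, 48, 52, 50, 47, 45, 48, 51, 48, 68, 90, 88, 58, 54, 37, 35, 27]
207 [52, 53, 46, 48, 51, 45, 52, 48, 45, 80, 99, 87, 54, 54, 41, 35, 34]
208 [50, 49, 44, 50, 49, 44, 43, 49, 50, 79, 98, 75, 55, 51, 34, 29, 34]
209 [45, 39, 33, 46, 48, 43, 51, 48, 47, 66, 83, 62, 52, 50, 39, 27, 35]
210 [41, 30, 30, 43, 51, 49, 48, 47, 48, 57, 69, 60, 54, 56, 37, 34, 34]
211 [36, 32, 36, 46, 46, 48, 51, 50, 48, 51, 63, 57, 53, 52, 42, 34, 31]
212 [33, 32, 34, 41, 50, 50, 48, 47, 49, 54, 61, 60, 54, 53, 42, 31, 30]
213 [38, 31, 33, 37, 43, 51, 47, 54, 51, 52, 66, 58, 55, 56, 43, 33, 32]
214 [36, 32, 34, 36, 49, 53, 50, 47, 52, 55, 63, 58, 56, 52, 44, 33, 38]
215 [33, 33, 31, 38, 45, 50, 56, 54, 63, 68, 62, 58, 53, 53, 40, 37, 31]
216 [28, 31, 34, 38, 49, 54, 65, 73, 91, 93, 71, 61, 54, 50, 36, 31, 30]
217 [22, 35, 31, 33, 4
[... 639 characters left out ...]
, 137, 128, 101, 41, 31, 32, 32, 48, 51]
226 [34, 33, 30, 28, 36, 55, 118, 125, 110, 99, 74, 39, 30, 50, 57, 82, 108]
227 [36, 30, 31, 32, 31, 46, 85, 91, 73, 59, 48, 52, 67, 99, 110, 134, 156]
228 [35, 31, 33, 32, 33, 40, 53, 55, 53, 61, 75, 105, 120, 147, 161, 171, 186]
229 [33, 33, 33, 37, 31, 36, 48, 57, 80, 107, 123, 161, 168, 181, 186, 187, 191]
230 [27, 29, 39, 38, 51, 65, 93, 110, 136, 156, 167, 186, 187, 189, 192, 188, 189]
231 [34, 44, 54, 78, 105, 113, 148, 162, 172, 183, 186, 191, 188, 191, 188, 190, 187]
232 [59, 79, 106, 126, 153, 162, 177, 186, 187, 189, 190, 189, 190, 188, 190, 189, 189]
233 [109, 131, 155, 164, 182, 184, 188, 190, 189, 187, 191, 189, 188, 191, 189, 190, 191]
```

The check against the same camera gives foot z≈95.5, so the centre is at about 130.5 (beam about 130). It also gives y≈15 and x about +1 mm off the beam axis. One small nudge, then settle.

Call:
step_arm --grip '[0,0]' --xyz '[[-1,0,0.5],[0,0,0]]' --angular '[[0,0,0],[0,0,0]]'

```text
t: 15.68
tcp_pos: [541.3, -237.9, 127.9]
eef_rot: [0.994, -0.112, 0.001, 0.0]
contact_force: [0.3, -0.3, -1.5]
width: 28.0
```

```bash
python3 go.py 541 -237.4 127.5 -12.8; python3 - <<'E'
from h import *
for i in range(6): cam('scene'); t=cam('top')
o=r.observe(); print(o['tcp_pos'].round(2),o['joint_velocities'].round(4),o['width'],o['contact_force'].round(1))
cv2.imwrite('pics/e.png',cv2.resize(t['pixels'],(800,600))[...,::-1])
E
python3 go.py 541 -237.4 127.5 -12.8
```

```text
t 15.68 tcp [ 541.3 -237.9  127.9] yaw -12.85 F [ 0.3 -0.3 -1.5] width 28.0 q [-0.53  0.44  1.64  0.    1.06 -0.31]
shift [-0.4 -0.4  0.4] turn [ 0.    -0.002 -0.001] shift in goal axes [-0.4 -0.4  0.4]
[ 541.46 -237.96  127.94] [-0.0008 -0.0008 -0.0008  0.0022 -0.001   0.0008] 27.925776445774627 [ 0.4 -0.2 -0.2]
t 16.27 tcp [ 541.5 -238.   127.9] yaw -12.85 F [ 0.4 -0.2 -0.2] width 27.9 q [-0.53  0.44  1.64  0.    1.06 -0.31]
shift [-0.6 -0.4  0.4] turn [ 0.    -0.002 -0.001] shift in goal axes [-0.6 -0.4  0.4]
```

View pics/e.png

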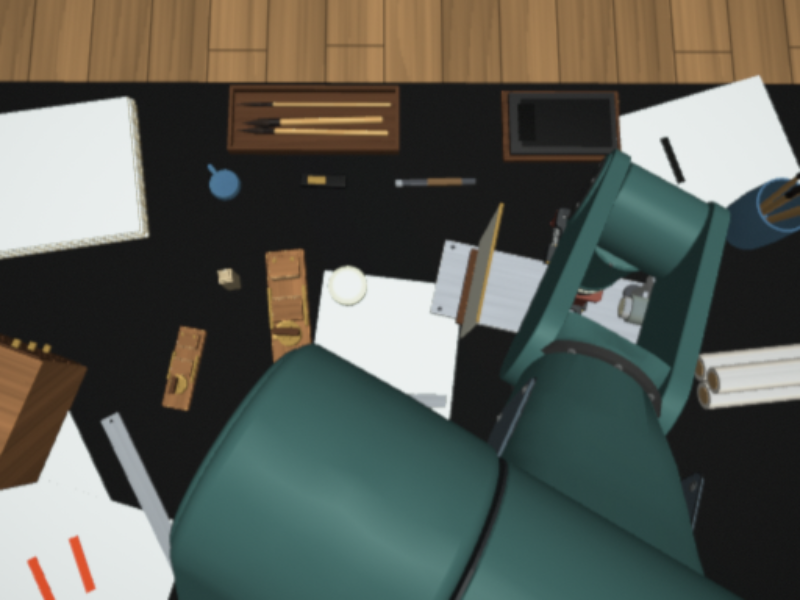

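The top view shows the arm over the bench, with the other objects that are in view where they were, and the knob still turned at (290,330). The pose is steady, so I'm handing in.

```bash
python3 -c "
from bench import r
print(r.job_done())"
```

```text
the job is handed in; nothing more can be done
None
```

The seal is being held upright in the lamp's beam, still and clear of everything, and I've handed the job in; it gives no verdict.

- **Knob:** I turned it about 1.44 rad anticlockwise, judged from the tool's rotation while it gripped the bar. The bar was still across the bed in the last picture.
- **Seal:** I gripped it at 25 N with the jaws along its 28 mm side, so on the two frosted faces. The fingers read about 28 mm open, as they should. I then lifted it straight up and carried it over the card into the beam.

**Last checks:**
- **Position:** by the arm's own reading, the tool was within about 0.6 mm of the target along each axis and within 0.1° of square to the beam. It was not moving, and no outside force beyond sensor noise showed.
- **Against the camera:** before a final 1 mm nudge, the scene camera put the seal's centre about 130.5 mm up, against about 130 mm for the beam. It was about 15 mm along the bench from its origin, where halfway between lamp and card is about 14 mm.
- **Other objects:** those I could see were where they started. In the last top view the arm hid part of the table, including the short stone and part of the lamp. An earlier scene view, taken just before the nudge, showed the stone and lamp in place.

**Uncertain:** the two cameras disagreed by about 2 mm on the beam's height and 3 mm on its sideways position, so I used values between them. I never saw the light spot itself.

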